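# Seat a chair leg blank in the V-cradle and hold it down

### The job

Lift the long chair leg blank out of the rest and lay it in the V-cradle with its plain butt end up against the cradle's end stop, tenon pointing away from the stop. Press it down with a firm hand so that it bears on both faces of the V, without ramming it, and finish while still holding it pressed there: do not let go. Leave the short rung, the jar and the tin where they are.

Things in the scene. Friction and masses are not known exactly. Their poses are not given: they have to be found in the camera images.
- leg_mid (a point): Centre of the long chair leg blank, pale turned wood: round bar 36 mm in diameter, 190 mm long, with a thinner round tenon (20 mm in diameter, 25 mm long) on one end; 0.1 to 0.19 kg. The point lies on the axis, half-way along the 36 mm part. x runs along the bar towards the tenon; y and z may have rolled about it.
- leg_butt (a point): Centre of the plain butt end face of the leg, 95 mm from leg_mid on the side away from the tenon.
- leg: The same leg, as a whole; origin and axes as for leg_mid.
- rung: Short rung in the other groove of the rest, to be left alone: the same pale wood and 36 mm diameter but only 110 mm long and with no tenon. Origin at its centre, x along its axis.
- rest: Wooden rest, fixed; origin at the centre of its underside. Board 110 x 210 mm, 5 mm thick, with two cleats (14 mm wide, 26 mm high) at x = -40 and +40 mm; 66 mm between them are free for the fingers. Two grooves along x, at y = -50 and +50 mm, hold leg and rung (which in which varies), their axes 34 mm above the bench.
- cradle: Wooden V-cradle, fixed; origin at the centre of its underside, x along the V away from the end stop, z up. Base board 215 x 90 x 15 mm; two saddles with 90 degree V, each 30 mm long, at x = -58 and +58 mm: 86 mm between them are free for the fingers. V faces reach 62 mm above the bench. End stop: upright board 70 mm wide, inner face at x = -95 mm, top at 75 mm.
- seat (a point): Fixed point of the cradle, 62 mm above its origin, axes as the cradle's: here lies leg_mid when the leg is fully down in the V with its butt against the stop.
- stop_face (a point): Point on the inner face of the end stop, 95 mm from the seat along -x of the cradle: where the centre of the butt end meets it.
- cheek_left: The V face boards on the cradle's +y side (both saddles), sloping 45 degrees, waxed and slippery (friction about 0.25); origin and axes as the cradle's.
- cheek_right: The V face boards on the cradle's -y side (both saddles), sloping 45 degrees, waxed and slippery (friction about 0.25); origin and axes as the cradle's.
- jar: Closed glass jar, 64 mm across, 100 mm high, standing on the bench; leave alone.
- tin: Tin can, 74 mm across, 90 mm high, standing on the bench; leave alone.
Things that resemble listed ones, but are neither listed nor needed, are in the scene too. Leave any purple look-alike of the leg alone.

How it is judged:
On the way:
1. the leg is lifted clear of the rest (its middle at least 80 mm above the bench) (height (world z) of leg_mid above 0.08 m), for 0.2 s.
At the end, for the whole second after the job is handed in: At rest and still held by the fingers (over 3 N), the leg presses each face of the V with over 3 N (weight alone: about 1 N), lies along it within 0.05 rad, its middle within 4 mm sideways and in height of fully seated, its butt end within 6 mm of the stop (contact force between leg and cheek_left above 3 N and contact force between leg and cheek_right above 3 N and contact force between the fingers and leg above 3 N and z of leg_mid in the frame of seat between -0.004 and 0.004 m and y of leg_mid in the frame of seat between -0.004 and 0.004 m and angle between the x axis of leg and the x axis of cradle, either way round below 0.05 rad and x of leg_butt in the frame of stop_face between -0.003 and 0.006 m and linear speed of leg below 0.02 m/s); the arm keeps its last pose, push and grip.
It fails at once if the leg is rammed into the V (more than 60 N on one face) (contact force between leg and cheek_left above 60 N or contact force between leg and cheek_right above 60 N).
It fails at once if the short rung is moved by more than 20 mm (distance of rung from where it was at the start of the episode above 0.02 m).
It fails at once if the jar or the tin is moved by more than 20 mm (distance of any of jar, tin from where it was at the start of the episode above 0.02 m).
It also fails if it takes over 35 s, if anything falls off the work surface, if the arm or the gripper's body presses on something with over 40 N, if the wrist force passes 120 N, or if a joint passes its speed limit or range.

### The arm

A 6-joint arm with a two-finger parallel gripper is mounted at the origin on the work surface. World frame = base frame: x ahead of the robot, y to its left, z up, the work surface at z = 0. Lengths are in m, angles in rad, forces in N, time in s.
With the tool pointing down it reaches from about 0.4 to 0.825 m from the base axis. Payload 7 kg.
Tool frame: the origin (TCP) lies between the finger pads; the fingertips stand 8 mm ahead of it and the grasp point (between the pads) lies 11 mm behind it (arm.finger_overhang is the distance from the TCP to the fingertips, in m); z points along the fingers, y is the line along which they close (so a half turn about z gives the same grasp; the last joint's range is limited). The gripper opens to 88 mm and grips with 3 to 60 N. Pads are 19 mm wide; open, the fingers measure 130 mm over their backs; the gripper's body (78 mm by 193 mm) begins 47 mm behind the grasp point.
Start: joints at [1.631, 0.359, 0.012, 0, -1.224, -0.288], TCP at [0.152, 0.658, 0.235] pointing down, gripper open.
Joint ranges: [-3.07, 3.07], [-1.43, 2.12], [-1.02, 1.25], [-3.03, 1.67], [-3.05, -0], [-3.03, 3.03]. Speed limits (rad/s): [2.39, 2.39, 3.01, 3.14, 3.14, 3.14].

### API

Orientations are given as [roll, pitch, yaw] about the fixed x, y, z axes, in that order (R = Rz(yaw) Ry(pitch) Rx(roll)).
In Python, from station import arm gives the robot as it stands.
- The arm moves only by the tool move_arm, never from a script. Its argument "rows" is text: rows parted by semicolons, each of 7 numbers parted by spaces: the turn, a rotation vector about the tool's x, y, z in degrees, then the shift along the tool's x, y, z in m, then the finger opening in m, from 0 to 0.0876. A call has 1 to 8 rows; each row shifts and turns the commanded pose from where the row before left it, along the tool's axes as they then stand; what a row does not reach is not made up. A row lasts 1/8 s, in which the tool goes at most 62.5 mm and 10.7 degrees, less where a joint would pass 70% of its speed; a pose out of reach is approached as far as the arm can. A call is refused whole if a number of a shift passes 0.0625 or a number of a turn 10.7, either way. A call with a gripper value outside its range is refused whole. The fingers move at their own pace and stop on an object; "squeeze" is the grip in N (left out, the last holds). Time passes only in rows, so rows that do not move let the fingers close. It gives the time, the measured TCP pose, the force, the opening and the grip force at its end, in the units of the state.
- arm.get_state(): the state, without advancing time (a new reading comes with each control period).
- arm.grab_frame(name): name is "scene" or "top"; returns (picture, depth): 384x512x3 uint8, blue, green, red; 384x512 float32, m along the optical axis (not along the pixel's ray), 0 where there is no reading.
- arm.camera_model(name): a dict with "mtx" (3x3 intrinsics, pixels), "camera_from_world" (4x4, takes a point from world to camera coordinates). Camera axes: x right, y down, z forward; pixel columns grow to the right and rows downward; lengths in m; the calibration is good to about 2 mm. A picture is of the moment at which its call begins. camera_model takes no time and is no camera call.
- arm.job_done(): hands the job in; it is judged then, once.
The state is a dict: "t": time; "q": joint angles; "qd": joint speeds; "joint_efforts": joint torques, N m; "eef_pos": TCP position; "ee_rot": TCP orientation; "force": force on the tool from outside, world axes, zero at the start; "moment": the same for the moment, N m; "width": finger opening in m; "gripper_force": force on a finger pad.
Only numpy, scipy, OpenCV 4.12 (cv2) and the standard library are available. Lean on these libraries where they do the work, as an engineer would, in place of code of your own. Each camera call takes 0.05 s, during which the arm holds its last target. There are 200 camera calls.

## Working session

There is one attempt and no reset: what is moved stays moved. The work goes in short steps, Python scripts to look and compute and a tool call to move; the robot and the scene stay as the last step left them, time stands still between calls to the robot, and variables do not carry over. Pictures are saved under pics/ and viewed, at most 10 in all, crops included, and the job is handed in when it is done.

Besides the shell and the picture viewer there is one more tool, called after ">>>" as name(argument=value, ...), one argument or row to a line, values as JSON. move_arm: Moves the arm, as the interface text tells. Its arguments: {"type":"object","properties":{"rows":{"type":"string"},"squeeze":{"type":"number"}},"required":["rows"]}

```bash
mkdir -p pics; python3 - <<'E'
from station import arm
import cv2,numpy as np
for n in("scene","top"):
    p,d=arm.grab_frame(n); cv2.imwrite(f"pics/{n}0.png",p); np.savez(f"{n}0.npz",p=p,d=d)
    m=arm.camera_model(n); print(np.round(m["mtx"],1).tolist(),np.round(m["camera_from_world"],3).tolist())
print(arm.get_state())
E
```

```text
[[476.3, 0.0, 263.5], [0.0, 476.3, 192.9], [0.0, 0.0, 1.0]] [[-0.336, 0.942, -0.003, 0.104], [0.595, 0.21, -0.776, -0.248], [-0.73, -0.262, -0.631, 1.677], [0.0, 0.0, 0.0, 1.0]]
[[349.2, 0.0, 256.0], [0.0, 349.2, 195.1], [0.0, 0.0, 1.0]] [[0.006, -1.0, -0.005, 0.073], [-0.974, -0.005, -0.228, 0.506], [0.228, 0.006, -0.974, 0.899], [0.0, 0.0, 0.0, 1.0]]
{'t': 0.1, 'q': array([ 1.63111112e+00,  3.59291860e-01,  1.11679302e-02, -3.04183998e-04,
       -1.22406771e+00, -2.88071879e-01]), 'qd': array([ 0.00209705,  0.0003343 ,  0.00206099,  0.00300584, -0.00014921,
       -0.00043897]), 'joint_efforts': array([-1.10089695e-03, -5.84166169e+01,  2.93748701e+01,  7.01551706e+00,
        1.00924724e-02, -5.90276227e-05]), 'eef_pos': array([0.15235857, 0.65716274, 0.23373987]), 'ee_rot': array([ 3.14017359e+00, -1.22263019e-04, -2.27860568e-01]), 'force': array([-0.36706536,  0.60549161, -0.26887087]), 'moment': array([-0.02215073, -0.02047327, -0.03544848]), 'gripper_force': 0.0, 'width': 0.08819219888031254}
```

View pics/top0.png

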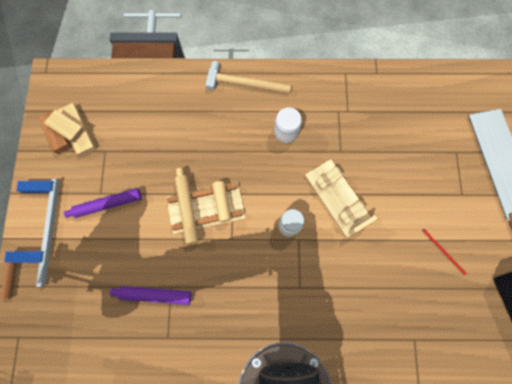

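View pics/scene0.png

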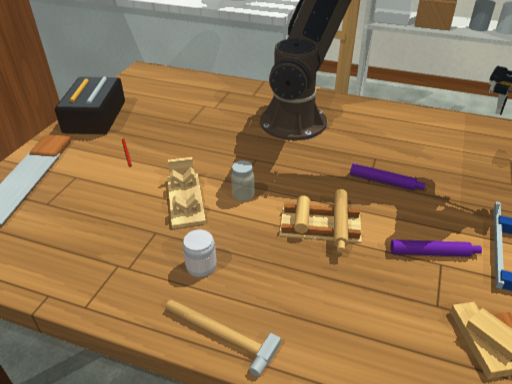

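The top view shows the leg at about (187,205) with its thin tenon end at the upper end (180,172). The rung is at (221,200), the cradle at (340,197), the jar at (291,222) and the tin at (288,125). In the scene view the cradle's end stop is at the end nearer the robot (180,165).

Next I'll enlarge both regions and get a height map.

```bash
cat > h.py <<'E'
import numpy as np,cv2
from station import arm
def cloud(n,d):
    m=arm.camera_model(n);K=m["mtx"];T=np.linalg.inv(m["camera_from_world"])
    v,u=np.indices(d.shape);c=np.stack([(u-K[0,2])/K[0,0]*d,(v-K[1,2])/K[1,1]*d,d],-1)
    return c@T[:3,:3].T+T[:3,3]
E
python3 - <<'E'
from h import *
f=np.load("top0.npz");g=np.load("scene0.npz")
a=cv2.resize(f["p"][155:250,155:255],(400,380),interpolation=cv2.INTER_CUBIC)
b=cv2.resize(f["p"][150:245,295:395],(400,380),interpolation=cv2.INTER_CUBIC)
cv2.imwrite("pics/crop.png",np.hstack([a,b]))
P=cloud("top",f["d"]);z=P[...,2]
print("bench z",np.median(z[250:280,100:400]))
for nm,(r0,r1,c0,c1) in dict(leg=(160,250,165,205),rung=(172,225,206,236),cr=(150,245,300,385)).items():
    Q=P[r0:r1,c0:c1].reshape(-1,3);print(nm,"zmax",np.percentile(Q[:,2],[50,90,98,99.5]))
    t=Q[Q[:,2]>(0.04 if nm!="cr" else 0.008)]
    r=cv2.minAreaRect(t[:,:2].astype(np.float32)*1000);print(len(t),r,cv2.boxPoints(r).round().tolist())
    if nm=="cr":
        t=Q[Q[:,2]>0.066];print("stop pts",len(t),t.mean(0))
G=cloud("scene",g["d"])
for nm,(r0,r1,c0,c1) in dict(leg=(185,260,325,365),cr=(150,235,155,215)).items():
    Q=G[r0:r1,c0:c1].reshape(-1,3)
    t=Q[Q[:,2]>(0.04 if nm!="cr" else 0.008)]
    r=cv2.minAreaRect(t[:,:2].astype(np.float32)*1000);print("scene",nm,len(t),cv2.boxPoints(r).round().tolist())
    if nm=="cr":
        t=Q[Q[:,2]>0.066];print("stop pts",len(t),t.mean(0))
E
```

```text
bench z -9.048067462191778e-05
leg zmax [0.00288505 0.04953397 0.05265046 0.0542023 ]
855 ((407.63458251953125, 224.9620361328125), (378.8157958984375, 103.75312042236328), 36.798728942871094) [[225.0, 153.0], [287.0, 70.0], [590.0, 297.0], [528.0, 380.0]]
rung zmax [0.00670769 0.05035223 0.05277451 0.05451494]
466 ((411.0137939453125, 142.96014404296875), (284.1445007324219, 45.288631439208984), 21.433475494384766) [[270.0, 112.0], [287.0, 70.0], [552.0, 174.0], [535.0, 216.0]]
cr zmax [0.0006332  0.02321029 0.07034469 0.10047349]
2436 ((440.8287048339844, -45.5032958984375), (215.11029052734375, 358.1783447265625), 31.729496002197266) [[255.0, 50.0], [444.0, -254.0], [626.0, -141.0], [438.0, 163.0]]
stop pts 169 [ 0.40468167 -0.12804615  0.22056492]
scene leg 759 [[373.0, 278.0], [380.0, 232.0], [1407.0, 394.0], [1400.0, 440.0]]
scene cr 2185 [[313.0, -233.0], [361.0, -310.0], [1430.0, 356.0], [1382.0, 433.0]]
stop pts 257 [ 0.61257388 -0.09047264  0.13689756]
```

View pics/crop.png

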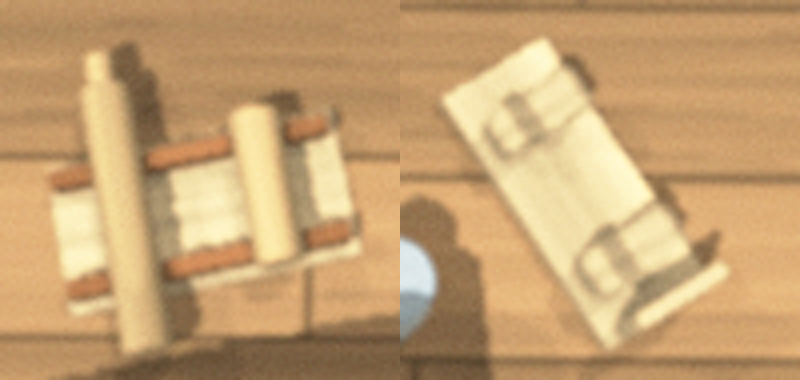

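The crop shows the tenon at the far (upper) end, (95,65), and the butt at (147,345). The stop is at the cradle's lower-right edge, (680,300). The depth data has outliers, so I'll filter them.

```bash
python3 - <<'E'
from h import *
f=np.load("top0.npz");g=np.load("scene0.npz")
def fit(Q,lo,hi,x,n,size=None):
    m=((Q[...,2]>lo)&(Q[...,2]<hi)).astype(np.uint8)
    k,l,s,c=cv2.connectedComponentsWithStats(m,connectivity=4)
    i=1+np.argmax(s[1:,4]);t=Q[l==i]
    r=cv2.minAreaRect(t[:,:2].astype(np.float32)*1000)
    c0=t[:,:2].mean(0);w,V=np.linalg.eigh(np.cov(t[:,:2].T));ax=V[:,1]
    ax=ax*np.sign(ax[0]);s_=(t[:,:2]-c0)@ax
    ang=np.degrees(np.arctan2(ax[1],ax[0]))
    e=[c0+ax*np.percentile(s_,q) for q in(0.5,99.5)]
    print(n,x,len(t),"rect c",np.round(r[0],1),np.round(r[1],1),round(r[2],1),"pca c",(c0*1000).round(1),"ang",ang.round(2),"ends",np.round(e,4).tolist(),"z",t[:,2].max().round(4))
T=cloud("top",f["d"]);S=cloud("scene",g["d"])
fit(T[160:250,165:206],.041,.06,"leg","top");fit(S[185:260,325,None] if 0 else S[185:260,322:368],.041,.06,"leg","scene")
fit(T[165:230,206:236],.041,.06,"rung","top")
fit(T[150:245,300:385],.008,.09,"cradle","top");fit(S[150:235,155:215],.008,.09,"cradle","scene")
fit(T[150:245,300:385],.010,.02,"base","top")
fit(T[150:245,300:385],.066,.082,"stop","top");fit(S[150:235,155:215],.066,.082,"stop","scene")
fit(T[205:240,275:308],.06,.12,"jar","top")
E
```

```text
top leg 821 rect c [481.7 274.5] [214.3  34.1] 12.5 pca c [471.6 271.5] ang 12.76 ends [[0.3777, 0.2502], [0.5831, 0.2967]] z 0.0567
scene leg 728 rect c [483.8 272.5] [220.2  34.6] 12.9 pca c [489.4 272.7] ang 13.08 ends [[0.3805, 0.2474], [0.5898, 0.2961]] z 0.0591
top rung 444 rect c [491.9 174.3] [110.1  32.7] 12.9 pca c [490.5 173.9] ang 12.43 ends [[0.4384, 0.1624], [0.5444, 0.1858]] z 0.0546
top cradle 2371 rect c [ 510.9 -158.9] [215.2  91.4] 31.8 pca c [ 505.7 -157.4] ang 30.54 ends [[0.4186, -0.2087], [0.6, -0.1017]] z 0.0802
scene cradle 2060 rect c [ 472.4 -186.4] [320.6  90.1] 31.5 pca c [ 515.3 -160.3] ang 31.41 ends [[0.4237, -0.2162], [0.6061, -0.1048]] z 0.0812
top base 1590 rect c [ 511.2 -158.6] [214.5  91.2] 31.8 pca c [ 511.6 -154. ] ang 30.19 ends [[0.4192, -0.2077], [0.601, -0.1019]] z 0.02
top stop 104 rect c [ 426. -211.] [ 9.9 69.8] 32.0 pca c [ 425.5 -210.3] ang -58.25 ends [[0.4077, -0.1816], [0.444, -0.2402]] z 0.0802
scene stop 127 rect c [ 428.5 -213.8] [20.2 69.1] 37.1 pca c [ 430.2 -212.8] ang -58.62 ends [[0.4121, -0.1831], [0.4481, -0.2421]] z 0.0812
top jar 468 rect c [428.1 -15.7] [59.3 58.5] 12.3 pca c [426.6 -14.9] ang -26.37 ends [[0.4027, -0.0031], [0.4541, -0.0286]] z 0.104
```

>>> move_arm(
  rows="0 0 0 0.039 0.0308 0 0.0876;0 0 0 0.039 0.0308 0 0.0876;0 0 0 0.039 0.0308 0 0.0876;0 0 0 0.039 0.0308 0 0.0876;0 0 0 0.039 0.0308 0 0.0876;0 0 0 0.039 0.0308 0 0.0876;0 0 0 0.039 0.0308 0 0.0876;0 0 0 0.039 0.0308 0 0.0876",
  squeeze=40,
)

```text
t: 1.1
eef_pos: [0.4014, 0.3456, 0.2344]
ee_rot: [3.141, 0.0, -0.228]
force: [0.2, -0.2, 0.5]
width: 0.0879
gripper_force: 0.0
```

>>> move_arm(
  rows="0 0 0 0.039 0.0308 0 0.0876;0 0 0 0.039 0.0308 0 0.0876;0 0 -8.6 0 0 0 0.0876;0 0 -8.6 0 0 0 0.0876;0 0 -8.7 0 0 0 0.0876;0 0 0 0 0 0.04 0.0876;0 0 0 0 0 0.04 0.0876;0 0 0 0 0 0 0.0876",
)

```text
t: 2.1
eef_pos: [0.4612, 0.2677, 0.1519]
ee_rot: [3.138, 0.005, 0.224]
force: [-0.0, -0.1, 0.1]
width: 0.0877
gripper_force: 0.0
```

```bash
cat > to.py <<'E'
from h import *
import sys
def to(x,y,z,yawdeg):
    s=arm.get_state();p=s["eef_pos"];w=s["ee_rot"][2];d=np.array([x,y,z])-p
    print("t",round(s["t"],2),"pos",p.round(4),"rpy deg",np.degrees(s["ee_rot"]).round(2),"F",s["force"].round(1),"w",round(s["width"],4),"g",round(s["gripper_force"],1))
    print("turn z",round(np.degrees(w)-yawdeg,2),"shift now-axes",np.round([d[0]*np.cos(w)+d[1]*np.sin(w),d[0]*np.sin(w)-d[1]*np.cos(w),-d[2]],4))
if __name__=="__main__": to(*map(float,sys.argv[1:]))
E
python3 to.py 0.463 0.269 0.025 12.8
```

```text
t 2.1 pos [0.4612 0.2677 0.1519] rpy deg [179.8    0.31  12.82] F [-0.  -0.1  0.1] w 0.0877 g 0.0
turn z 0.02 shift now-axes [ 0.0021 -0.0008  0.1269]
```

>>> move_arm(
  rows="0 0 0 0.002 -0.001 0.03 0.0876;0 0 0 0 0 0.03 0.0876;0 0 0 0 0 0.025 0.0876;0 0 0 0 0 0.02 0.0876;0 0 0 0 0 0.012 0.0876;0 0 0 0 0 0.009 0.0876;0 0 0 0 0 0 0.0876",
)

```text
t: 2.98
eef_pos: [0.4646, 0.2709, 0.0287]
ee_rot: [3.141, 0.0, 0.224]
force: [0.4, 0.1, 1.0]
width: 0.0875
gripper_force: 0.0
```

>>> move_arm(
  rows="0 0 0 0 0 0 0.025;0 0 0 0 0 0 0.025;0 0 0 0 0 0 0.025;0 0 0 0 0 0 0.025;0 0 0 0 0 0 0.025;0 0 0 0 0 0 0.025",
)

```text
t: 3.72
eef_pos: [0.4645, 0.2708, 0.0285]
ee_rot: [3.141, 0.0, 0.224]
force: [-0.8, 0.5, -0.3]
width: 0.0351
gripper_force: 40.0
```

>>> move_arm(
  rows="0 0 0 0 0 -0.01 0.025;0 0 0 0 0 -0.02 0.025;0 0 0 0 0 -0.03 0.025;0 0 0 0 0 -0.03 0.025;0 0 0 0 0 -0.03 0.025;0 0 0 0 0 -0.02 0.025;0 0 0 0 0 0 0.025;0 0 0 0 0 0 0.025",
)

```text
t: 4.72
eef_pos: [0.464, 0.2704, 0.168]
ee_rot: [3.141, 0.001, 0.224]
force: [0.3, -0.1, -1.6]
width: 0.035
gripper_force: 40.0
```

```bash
python3 - <<'E'
from h import *
from to import to
L=[]
for n in("scene","top"):
    p,d=arm.grab_frame(n);np.savez(f"{n}1.npz",p=p,d=d);L.append(p[100:384,120:])
cv2.imwrite("pics/lift.png",np.hstack(L))
to(.505,-.163,.17,31.7)
E
```

```text
t 4.83 pos [0.464  0.2703 0.1675] rpy deg [1.7995e+02 9.0000e-02 1.2840e+01] F [ 0.4  0.5 -1. ] w 0.0351 g 40.0
turn z -18.86 shift now-axes [-0.0563  0.4316 -0.0025]
```

View pics/lift.png

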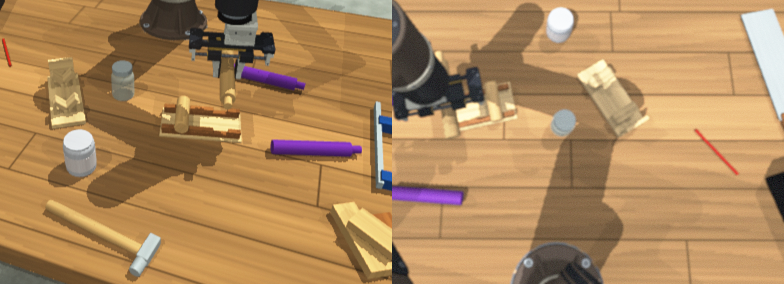

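The leg hangs in the gripper, at about (230,80) in the left half, and the rung is still in the rest at (182,115). I'll measure the leg's tilt and its offset in the tool.

```bash
python3 - <<'E'
from h import *
s=arm.get_state();p=s["eef_pos"];w=s["ee_rot"][2]
for n in("scene","top"):
    g=np.load(n+"1.npz");Q=cloud(n,g["d"]).reshape(-1,3)
    d=Q-p;a=d[:,0]*np.cos(w)+d[:,1]*np.sin(w);b=d[:,0]*np.sin(w)-d[:,1]*np.cos(w)
    m=(abs(b)<.022)&(abs(a)<.15)&(d[:,2]>-.03)&(d[:,2]<.035)
    a,b,z=a[m],b[m],d[m][:,2]
    print(n,m.sum(),"a range",np.percentile(a,[1,50,99]).round(4))
    # top profile and centreline per slice
    for lo in np.arange(-.1,.14,.015):
        k=(a>=lo)&(a<lo+.015)
        if k.sum()>5: print(round(lo+.0075,4),k.sum(),"ztop",np.percentile(z[k],95).round(4),"b mid",((b[k].max()+b[k].min())/2).round(4),"span",np.ptp(b[k]).round(4))
E
```

```text
scene 811 a range [-0.0718  0.0467  0.1283]
-0.0775 11 ztop 0.0242 b mid -0.0004 span 0.0309
-0.0625 33 ztop 0.0289 b mid -0.0011 span 0.0278
-0.0475 10 ztop 0.0304 b mid 0.0004 span 0.0297
-0.0325 43 ztop 0.0276 b mid 0.0005 span 0.0298
-0.0175 43 ztop 0.0278 b mid 0.0007 span 0.0298
-0.0025 66 ztop 0.0302 b mid 0.0016 span 0.0408
0.0125 96 ztop 0.0308 b mid 0.0001 span 0.0437
0.0275 58 ztop 0.027 b mid 0.0011 span 0.0333
0.0425 59 ztop 0.0269 b mid 0.0015 span 0.0326
0.0575 59 ztop 0.027 b mid 0.0018 span 0.0325
0.0725 60 ztop 0.0267 b mid 0.0006 span 0.0346
0.0875 59 ztop 0.0266 b mid 0.0007 span 0.0348
0.1025 126 ztop 0.0248 b mid 0.0009 span 0.0343
0.1175 47 ztop 0.0191 b mid 0.0021 span 0.0181
0.1325 41 ztop 0.0171 b mid 0.002 span 0.0185
top 590 a range [-0.0894 -0.0479  0.123 ]
-0.0925 51 ztop 0.0234 b mid -0.0004 span 0.0328
-0.0775 98 ztop 0.0242 b mid -0.001 span 0.0342
-0.0625 100 ztop 0.0246 b mid -0.0009 span 0.0341
-0.0475 98 ztop 0.0251 b mid -0.0009 span 0.0342
-0.0325 87 ztop 0.0245 b mid -0.0013 span 0.0352
-0.0175 31 ztop 0.0241 b mid -0.0067 span 0.0285
0.0725 15 ztop 0.016 b mid 0.0137 span 0.0055
0.0875 33 ztop 0.0222 b mid 0.0095 span 0.0136
0.1025 27 ztop 0.0217 b mid 0.0057 span 0.0196
0.1175 41 ztop 0.0157 b mid -0.0012 span 0.019
```

>>> move_arm(
  rows="0 0 0 -0.002 0.0218 0 0.025;0 0 0 -0.005 0.042 0 0.025;0 0 0 -0.005 0.042 0 0.025;0 0 0 -0.005 0.042 0 0.025;0 0 0 -0.005 0.042 0 0.025;0 0 0 -0.005 0.042 0 0.025;0 0 0 -0.005 0.042 0 0.025;0 0 0 -0.005 0.042 0 0.025",
)

```text
t: 5.82
eef_pos: [0.498, -0.0474, 0.1681]
ee_rot: [3.142, 0.001, 0.224]
force: [1.2, 0.2, -1.6]
width: 0.0349
gripper_force: 40.0
```

>>> move_arm(
  rows="0 0 0 -0.005 0.042 0 0.025;0 0 0 -0.003 0.042 0 0.025;0 0 0 -0.001 0.029 0 0.025;0 0 -5 0 0 0 0.025;0 0 -7 0 0 0 0.025;0 0 -6.9 0 0 0.02 0.025;0 0 0 0 0 0.02 0.025;0 0 0 0 0 0 0.025",
)

```text
t: 6.82
eef_pos: [0.5131, -0.158, 0.1268]
ee_rot: [-3.139, 0.004, 0.553]
force: [-1.0, 0.8, -1.1]
width: 0.0349
gripper_force: 40.0
```

```bash
python3 - <<'E'
from h import *
from to import to
to(.514,-.158,.0565,31.7)
s=arm.get_state();p=s["eef_pos"]
L=[]
for n in("scene","top"):
    im,d=arm.grab_frame(n);np.savez(f"{n}2.npz",p=im,d=d)
    if n=="scene":L.append(cv2.resize(im[100:250,120:270],(400,400)))
    else:L.append(cv2.resize(im[130:270,280:420],(400,400)))
    Q=cloud(n,d).reshape(-1,3);w=np.radians(31.7)
    # cradle frame coordinates
    q=Q-[.512,-.1595,0];a=q[:,0]*np.cos(w)+q[:,1]*np.sin(w);b=-q[:,0]*np.sin(w)+q[:,1]*np.cos(w)
    e=p-[.512,-.1595,0];print(n,"tcp in cradle",(e[0]*np.cos(w)+e[1]*np.sin(w)).round(4),(-e[0]*np.sin(w)+e[1]*np.cos(w)).round(4))
    m=(abs(b)<.03)&(abs(a)<.16)&(q[:,2]>p[2]-.012)&(q[:,2]<p[2]+.03)
    a,b,z=a[m],b[m],q[m][:,2];print("range",np.percentile(a,[1,99]).round(4))
    for lo in np.arange(-.105,.15,.015):
        k=(a>=lo)&(a<lo+.015)
        if k.sum()>5: print(round(lo+.0075,4),k.sum(),"ztop",np.percentile(z[k],95).round(4),"b mid",((b[k].max()+b[k].min())/2).round(4),"span",np.ptp(b[k]).round(4))
cv2.imwrite("pics/over.png",np.hstack(L))
E
```

```text
t 6.83 pos [ 0.5131 -0.158   0.1268] rpy deg [-179.87    0.21   31.7 ] F [-1.   0.8 -1.1] w 0.0349 g 40.0
turn z -0.0 shift now-axes [0.0008 0.0005 0.0703]
scene tcp in cradle 0.0017 0.0007
range [-0.072   0.1305]
-0.0675 31 ztop 0.1538 b mid -0.0001 span 0.0306
-0.0525 17 ztop 0.1548 b mid 0.0005 span 0.0354
-0.0375 28 ztop 0.1523 b mid 0.0011 span 0.0324
-0.0225 41 ztop 0.1544 b mid -0.0001 span 0.0331
-0.0075 49 ztop 0.1525 b mid -0.0004 span 0.0447
0.0075 144 ztop 0.1547 b mid -0.0 span 0.0598
0.0225 48 ztop 0.1536 b mid -0.0014 span 0.0566
0.0375 43 ztop 0.1529 b mid 0.0002 span 0.0354
0.0525 49 ztop 0.1538 b mid 0.0003 span 0.0335
0.0675 49 ztop 0.1531 b mid 0.0004 span 0.0355
0.0825 54 ztop 0.1525 b mid 0.0004 span 0.0328
0.0975 107 ztop 0.1519 b mid 0.0001 span 0.0354
0.1125 36 ztop 0.1451 b mid 0.0004 span 0.0289
0.1275 57 ztop 0.1451 b mid -0.0 span 0.0194
top tcp in cradle 0.0017 0.0007
range [-0.0846  0.0776]
-0.0825 58 ztop 0.1519 b mid 0.004 span 0.0337
-0.0675 84 ztop 0.1523 b mid 0.0025 span 0.0347
-0.0525 72 ztop 0.1517 b mid 0.0026 span 0.029
-0.0375 49 ztop 0.1521 b mid 0.0012 span 0.0277
0.0675 29 ztop 0.1519 b mid 0.0012 span 0.0274
0.0825 9 ztop 0.1511 b mid 0.006 span 0.0103
```

View pics/over.png

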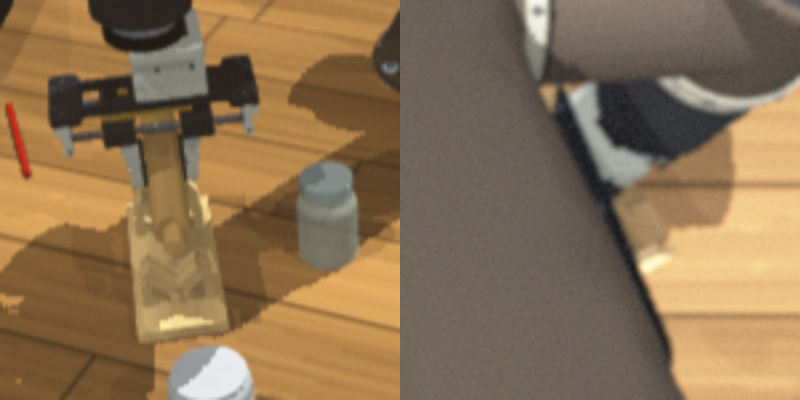

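The leg is straight above the V, 5–12 mm short of the stop, with tenon forward. I'll lower to just above seating, then feel my way down.

>>> move_arm(
  rows="0 0 0 0 0 0.02 0.025;0 0 0 0 0 0.02 0.025;0 0 0 0 0 0.012 0.025;0 0 0 0 0 0.008 0.025;0 0 0 0 0 0.004 0.025;0 0 0 0 0 0 0.025;0 0 0 0 0 0 0.025",
)

```text
t: 7.8
eef_pos: [0.5154, -0.1575, 0.065]
ee_rot: [3.141, -0.001, 0.554]
force: [0.5, -0.3, -0.7]
width: 0.0348
gripper_force: 40.0
```

>>> move_arm(
  rows="0 0 0 0 0 0.002 0.025;0 0 0 0 0 0 0.025",
)

```text
t: 8.05
eef_pos: [0.515, -0.1575, 0.0626]
ee_rot: [-3.142, 0.0, 0.554]
force: [-0.7, -0.4, -0.2]
width: 0.0349
gripper_force: 40.0
```

>>> move_arm(
  rows="0 0 0 0 0 0.002 0.025;0 0 0 0 0 0 0.025",
)

```text
t: 8.3
eef_pos: [0.5149, -0.1575, 0.0604]
ee_rot: [-3.141, 0.0, 0.554]
force: [-0.9, -1.0, -0.5]
width: 0.0352
gripper_force: 40.0
```

Now slide toward the stop (tool −x) in small steps until it touches.

>>> move_arm(
  rows="0 0 0 -0.003 0 0.001 0.025;0 0 0 -0.001 0 0 0.025;0 0 0 0 0 0 0.025",
)

```text
t: 8.68
eef_pos: [0.5115, -0.1596, 0.0596]
ee_rot: [-3.142, 0.0, 0.554]
force: [0.8, 0.6, -0.4]
width: 0.0352
gripper_force: 40.0
```

>>> move_arm(
  rows="0 0 0 -0.0015 0 0 0.025;0 0 0 0 0 0 0.025",
)

```text
t: 8.93
eef_pos: [0.5103, -0.1604, 0.0596]
ee_rot: [3.142, -0.0, 0.554]
force: [-0.3, 0.4, -1.1]
width: 0.035
gripper_force: 40.0
```

>>> move_arm(
  rows="0 0 0 -0.0015 0 0 0.025;0 0 0 0 0 0 0.025",
)

```text
t: 9.18
eef_pos: [0.509, -0.1612, 0.0596]
ee_rot: [-3.142, 0.0, 0.554]
force: [0.2, 0.0, -1.2]
width: 0.0351
gripper_force: 40.0
```

>>> move_arm(
  rows="0 0 0 -0.001 0 0 0.025;0 0 0 0 0 0 0.025",
)

```text
t: 9.43
eef_pos: [0.5082, -0.1617, 0.0596]
ee_rot: [-3.142, 0.0, 0.554]
force: [-0.1, -0.5, -1.9]
width: 0.0352
gripper_force: 40.0
```

>>> move_arm(
  rows="0 0 0 -0.001 0 0 0.025;0 0 0 0 0 0 0.025",
)

```text
t: 9.68
eef_pos: [0.5073, -0.1622, 0.0596]
ee_rot: [-3.142, 0.0, 0.554]
force: [-0.4, 0.0, -1.5]
width: 0.0349
gripper_force: 40.0
```

>>> move_arm(
  rows="0 0 0 -0.001 0 0 0.025;0 0 0 0 0 0 0.025",
)

```text
t: 9.93
eef_pos: [0.5065, -0.1628, 0.0596]
ee_rot: [-3.142, 0.0, 0.554]
force: [-0.4, 0.2, -1.4]
width: 0.0348
gripper_force: 40.0
```

>>> move_arm(
  rows="0 0 0 -0.001 0 0 0.025;0 0 0 0 0 0 0.025",
)

```text
t: 10.18
eef_pos: [0.5057, -0.1633, 0.0596]
ee_rot: [3.142, -0.0, 0.554]
force: [0.1, 0.3, -0.5]
width: 0.035
gripper_force: 40.0
```

>>> move_arm(
  rows="0 0 0 -0.001 0 0 0.025;0 0 0 0 0 0 0.025",
)

```text
t: 10.42
eef_pos: [0.5057, -0.1635, 0.0598]
ee_rot: [3.141, -0.002, 0.554]
force: [2.8, 3.1, -1.4]
width: 0.0353
gripper_force: 40.0
```

>>> move_arm(
  rows="0 0 0 -0.001 0 0 0.025;0 0 0 0 0 0 0.025",
)

```text
t: 10.68
eef_pos: [0.5058, -0.1636, 0.06]
ee_rot: [3.14, -0.003, 0.554]
force: [4.8, 5.1, -2.1]
width: 0.035
gripper_force: 40.0
```

>>> move_arm(
  rows="0 0 0 -0.001 0 0 0.025;0 0 0 0 0 0 0.025",
)

```text
t: 10.92
eef_pos: [0.5058, -0.1637, 0.0602]
ee_rot: [3.14, -0.005, 0.554]
force: [7.4, 7.5, -2.3]
width: 0.0352
gripper_force: 40.0
```

It touched the stop at the expected place. I'll ease back to a light touch and press down.

>>> move_arm(
  rows="0 0 0 0.0027 0 0 0.025;0 0 0 0 0 0.0015 0.025;0 0 0 0 0 0 0.025",
)

```text
t: 11.3
eef_pos: [0.5058, -0.1635, 0.0581]
ee_rot: [3.141, -0.0, 0.554]
force: [3.3, 0.2, 0.8]
width: 0.0352
gripper_force: 40.0
```

>>> move_arm(
  rows="0 0 0 0 0 0.0015 0.025;0 0 0 0 0 0 0.025",
)

```text
t: 11.55
eef_pos: [0.5062, -0.1641, 0.0573]
ee_rot: [3.14, -0.001, 0.555]
force: [2.2, -2.5, 4.3]
width: 0.0354
gripper_force: 40.0
```

>>> move_arm(
  rows="0 0 0 0 0 0.0015 0.025;0 0 0 0 0 0 0.025",
)

```text
t: 11.8
eef_pos: [0.5068, -0.1646, 0.0565]
ee_rot: [3.139, -0.001, 0.555]
force: [1.9, -5.5, 9.5]
width: 0.035
gripper_force: 40.0
```

>>> move_arm(
  rows="0 0 0 0 0 0.001 0.025;0 0 0 0 0 0 0.025",
)

```text
t: 12.05
eef_pos: [0.5069, -0.1647, 0.0563]
ee_rot: [3.138, -0.002, 0.555]
force: [-1.6, -5.2, 18.4]
width: 0.0354
gripper_force: 40.0
```

>>> move_arm(
  rows="0 0 0 -0.001 0.001 0.0005 0.025;0 0 0 0 0 0 0.025;0 0 0 0 0 0 0.025",
)

```text
t: 12.42
eef_pos: [0.5069, -0.1648, 0.0563]
ee_rot: [3.139, -0.003, 0.555]
force: [-3.3, 5.7, 24.6]
width: 0.0352
gripper_force: 40.0
```

```bash
python3 - <<'E'
from h import *
for i in range(3):
    arm.grab_frame("scene")
    s=arm.get_state();F=s["force"];w=s["ee_rot"][2]
    print(s["eef_pos"].round(4),"F tool",(F[0]*np.cos(w)+F[1]*np.sin(w)).round(1),(F[0]*np.sin(w)-F[1]*np.cos(w)).round(1),-F[2].round(1),s["moment"].round(2))
E
```

```text
[ 0.5069 -0.1648  0.0563] F tool 0.3 -5.9 -24.6 [ 2.03  1.04 -0.19]
[ 0.507  -0.1648  0.0563] F tool 0.1 -5.8 -24.5 [ 2.    1.02 -0.17]
[ 0.5069 -0.1648  0.0563] F tool 0.2 -6.2 -23.8 [ 2.    1.01 -0.24]
```

>>> move_arm(
  rows="0 0 0 0 -0.0006 0 0.025;0 0 0 0 0 0 0.025;0 0 0 0 0 0 0.025;0 0 0 0 0 0 0.025",
)

```text
t: 13.08
eef_pos: [0.5069, -0.1647, 0.0563]
ee_rot: [3.138, -0.003, 0.555]
force: [-1.1, 2.2, 23.0]
width: 0.0351
gripper_force: 40.0
```

```bash
python3 - <<'E'
from h import *
im,d=arm.grab_frame("scene");tp,dt=arm.grab_frame("top")
s=arm.get_state();F=s["force"];w=s["ee_rot"][2];p=s["eef_pos"]
print(p.round(4),"F tool",(F[0]*np.cos(w)+F[1]*np.sin(w)).round(1),(F[0]*np.sin(w)-F[1]*np.cos(w)).round(1),-F[2].round(1))
Q=cloud("scene",d).reshape(-1,3);w=np.radians(31.7)
q=Q-[.512,-.1595,0];a=q[:,0]*np.cos(w)+q[:,1]*np.sin(w);b=-q[:,0]*np.sin(w)+q[:,1]*np.cos(w)
for lo in (.03,.08,.095,.11,.118):
    k=(a>=lo)&(a<lo+.012)&(abs(b)<.024)&(q[:,2]>.055)&(q[:,2]<.09)
    if k.sum()>5:print(lo,k.sum(),"ztop",np.percentile(q[k,2],95).round(4),"b",((b[k].max()+b[k].min())/2).round(4),"amax",a[k].max().round(4))
cv2.imwrite("pics/end.png",cv2.resize(im[110:260,130:280],(600,600),interpolation=cv2.INTER_CUBIC))
E
```

```text
[ 0.5069 -0.1648  0.0563] F tool 0.0 -2.4 -21.6
0.03 33 ztop 0.0838 b -0.0013 amax 0.0419
0.08 42 ztop 0.0837 b -0.0022 amax 0.092
0.095 42 ztop 0.0812 b -0.0022 amax 0.106
0.11 49 ztop 0.0744 b -0.0028 amax 0.122
0.118 29 ztop 0.0728 b -0.0027 amax 0.1242
```

View pics/end.png

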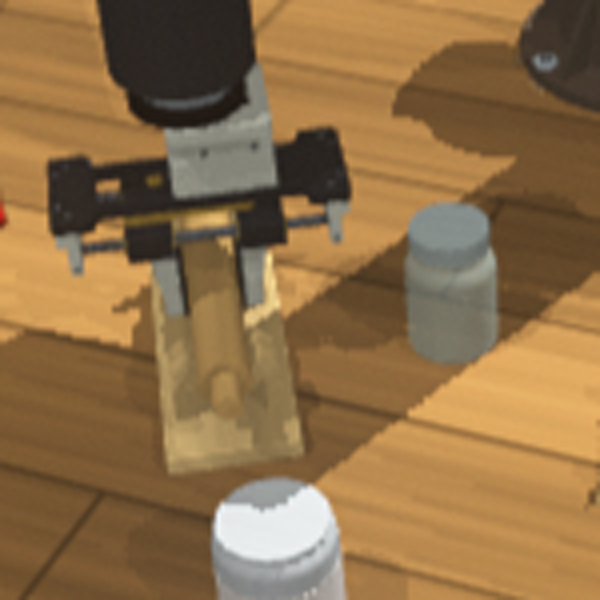

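The leg lies in the V with its tenon at (225,390) pointing away from the stop. The forces are steady at about 22 N down, nearly centred, and the jar and tin look undisturbed. I'm handing in.

```bash
python3 -c "
from station import arm
print(arm.job_done())"
```

```text
the job is handed in; nothing more can be done
None
```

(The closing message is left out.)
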